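# Put a heel tip away in the dial organizer

### The arm

A 6-joint arm with a two-finger parallel gripper is mounted at the origin on the work surface. World frame = base frame: x ahead of the robot, y to its left, z up, the work surface at z = 0. Lengths are in mm, angles in degrees, forces in N, time in s.
With the tool pointing down it reaches from about 300 to 850 mm from the base axis. Payload 4.2 kg.
Tool frame: the origin (TCP) lies between the finger pads; the fingertips stand 19 mm ahead of it and the grasp point (between the pads) is the TCP (env.tips_ahead is the distance from the TCP to the fingertips, in mm); z points along the fingers, y is the direction in which the jaws open and shut (so a half turn about z gives the same grasp; the last joint's range is limited). The gripper opens to 91 mm and grips with 3 to 60 N. Pads are 32 mm wide; open, the fingers measure 118 mm over their backs; the gripper's body (76 mm by 178 mm) begins 60 mm behind the grasp point.
Start: joints at [-74.141, 18.312, 89.639, -0, 72.044, -1.146], TCP at [168.168, -549.873, 232.976] pointing down, gripper open.
Joint ranges: [-177.97, 177.97], [-48.28, 115.42], [12.27, 149.76], [-77.06, 257.06], [2.81, 150.46], [-146.56, 146.56]. Speed limits (degrees/s): [147.25, 147.25, 180, 180, 180, 180].

### API

Orientations are given as [roll, pitch, yaw] about the fixed x, y, z axes, in that order (R = Rz(yaw) Ry(pitch) Rx(roll)).
In Python, from workcell import telemetry, viewer, job_done, env gives the robot as it stands. The module is installed in compiled form; this text tells all that it offers.
- The arm moves only by the shell command python3 -m jog 'ROWS' [FORCE]. ROWS is JSON, a list of rows, each a list of 3 entries, a list of its own where there are three numbers: the shift along the tool's x, y, z in cm, then the turn about the tool's z in degrees, then the opening, from 0 (shut) to 1 (fully open). A call has 1 to 10 rows; each row shifts and turns the pose as measured when the row begins, along the tool's axes as they then stand; what a row does not reach is not made up. A row lasts 1/8 s, in which the tool goes at most 62.5 mm and 10.7 degrees, less where a joint would pass 70% of its speed; a pose out of reach is approached as far as the arm can. A call is refused whole if a number of a shift passes 6.25 or a number of a turn 10.7, either way. A call with a gripper value outside its range is refused whole. The fingers move at their own pace and stop on an object; FORCE is the grip in N (left out, the last holds). Time passes only in rows, so rows that do not move let the fingers close. It gives the time, the measured TCP pose, the force and the opening at its end, in the units of the state.
- telemetry.state(): the state, without advancing time (a new reading comes with each control period).
- viewer.grab_frame(name): name is "scene" or "side" or "wrist"; returns a dict with "color" (420x560x3 uint8, red, green, blue), "K" (3x3 intrinsics, pixels), "k1" (the pictures are not rectified: a ray, as slopes to the right and down, at radius r is drawn at 1 + k1 r^2 times it, then the intrinsics apply), "rvec" (rotation vector, rad) and "tvec" (3), from world to camera coordinates, as OpenCV has them. Camera axes: x right, y down, z forward; pixel columns grow to the right and rows downward; lengths in mm; the calibration is good to about 2 mm. A picture is of the moment at which its call begins. There is no depth.
- job_done(): hands the job in, once; it reports no verdict.
The state is a dict: "time_s": time; "qpos": joint angles; "qvel": joint speeds; "effort": joint torques, N m; "ee_pos": TCP position; "ee_rot": TCP orientation; "force": force on the tool from outside, world axes, zero at the start; "torque": the same for the moment, N m; "gripper_width": finger opening in mm.
Only numpy, scipy, OpenCV 4.12 (cv2) and the standard library are available. Lean on these libraries where they do the work, as an engineer would, in place of code of your own. Each camera call takes 0.05 s, during which the arm holds its last target. There are 200 camera calls.

### The job

Put the loose round rubber heel tip away in the dial organizer: turn the cap until its opening is centred over the compartment that has the round sample on the rim beside it, then drop the round tip in through the opening. Then turn the cap until its opening is centred over a solid part of the organizer (where the rim has no sample) so that it is shut, and let go; leave the square heel tip, the polish tin and the brush where they are.

Things in the scene. Friction and masses are not known exactly. Their poses are not given: they have to be found in the camera images.
- organizer: Fixed round grey organizer, 244 mm across, rim top 34 mm above the counter, any yaw. Origin: centre of underside, on the cap's axis. Six 60-degree sectors: four open compartments (radius 20 to 84 mm, floor 4 mm, walls 34 mm above the counter; at 60, 120, 240, 300 degrees from its x axis) and two solid ones, filled to the top (0 and 180 degrees). The cap hides all but what is under its opening.
- cap (a joint): Angle of the white cap, rad, counter-clockwise from above; at 0 the opening is over solid_a. Turns either way without stops, light friction (0.04 N m), stays where left. A disc 174 mm across, 34 to 39 mm above the counter, with one wedge-shaped opening 50 degrees wide, 29 to 81 mm out from the axis.
- opening (a point): Middle of the cap's opening, 56 mm out from the axis, at the height of the cap's top (39 mm above the counter); moves with the cap. The opening is 47 mm wide across the radius there.
- knob (a point): On the axis, on top of the cap's black knob, 71 mm above the counter. The knob is an upright bar 44 mm long, 14 mm thick, 39 to 71 mm above the counter, over a thin disc 44 mm across that reaches 43 mm; the length of the bar points to the opening.
- compartment_a (a point): Centre of the floor of one compartment, 56 mm out from the axis, 4 mm above the counter.
- compartment_b (a point): Centre of the floor of one compartment, 56 mm out from the axis, 4 mm above the counter.
- compartment_c (a point): Centre of the floor of one compartment, 56 mm out from the axis, 4 mm above the counter.
- compartment_d (a point): Centre of the floor of one compartment, 56 mm out from the axis, 4 mm above the counter.
- solid_a (a point): Middle of the top of one solid sector, 56 mm out from the axis, 34 mm above the counter. The opening over either of the two solid sectors shuts the organizer.
- solid_b (a point): Middle of the top of one solid sector, 56 mm out from the axis, 34 mm above the counter. The opening over either of the two solid sectors shuts the organizer.
- sample_round: Black rubber sample, 6 mm high, fixed on the organizer's rim beside one compartment (which one varies), 104 mm out from the axis, in line with that compartment's centre. Origin: middle of its underside, 34 mm above the counter. Shape: round, 32 mm across.
- sample_square: Black rubber sample, 6 mm high, fixed on the organizer's rim beside one compartment (which one varies), 104 mm out from the axis, in line with that compartment's centre. Origin: middle of its underside, 34 mm above the counter. Shape: square, 26 mm.
- sample_half: Black rubber sample, 6 mm high, fixed on the organizer's rim beside one compartment (which one varies), 104 mm out from the axis, in line with that compartment's centre. Origin: middle of its underside, 34 mm above the counter. Shape: half round (D), 34 by 17 mm.
- sample_slim: Black rubber sample, 6 mm high, fixed on the organizer's rim beside one compartment (which one varies), 104 mm out from the axis, in line with that compartment's centre. Origin: middle of its underside, 34 mm above the counter. Shape: slim bar, 10 by 32 mm.
- round_tip: Loose round black rubber heel tip, 28 mm across, 16 mm high, about 20 g, lying flat on the counter with a small steel stud head on top. Origin: centre of its underside.
- square_tip: Loose square black rubber heel tip, 32 by 32 by 16 mm, lying flat; not to be moved. Origin: centre of its underside.
- polish_tin: Plain metal polish tin, 78 mm across, 30 mm high; not to be moved. Origin: centre of its underside.
- shoe_brush: Wooden shoe brush, 150 by 50 by 46 mm, lying bristles down; not to be moved. Origin: centre of its underside, x along its length.

How it is judged (in metres and radians):
On the way, in this order (a step that is already met when the one before it is completed fails the run):
1. the cap's opening is over the compartment beside the round sample (((horizontal distance between sample_round and compartment_a below 0.06 m and horizontal distance between opening and compartment_a below 0.012 m) or (horizontal distance between sample_round and compartment_b below 0.06 m and horizontal distance between opening and compartment_b below 0.012 m) or (horizontal distance between sample_round and compartment_c below 0.06 m and horizontal distance between opening and compartment_c below 0.012 m) or (horizontal distance between sample_round and compartment_d below 0.06 m and horizontal distance between opening and compartment_d below 0.012 m))), for 0.2 s.
2. the round tip lies in that compartment (((horizontal distance between sample_round and compartment_a below 0.06 m and horizontal distance between round_tip and compartment_a below 0.032 m) or (horizontal distance between sample_round and compartment_b below 0.06 m and horizontal distance between round_tip and compartment_b below 0.032 m) or (horizontal distance between sample_round and compartment_c below 0.06 m and horizontal distance between round_tip and compartment_c below 0.032 m) or (horizontal distance between sample_round and compartment_d below 0.06 m and horizontal distance between round_tip and compartment_d below 0.032 m)) and z of round_tip in the frame of organizer below 0.03 m and contact force between round_tip and the fingers below 0.1 N), for 0.2 s.
At the end, for the whole second after the job is handed in: Round tip at rest in the round sample's compartment (origin within 32 mm of its centre from above, under 30 mm above the organizer's underside); opening's middle within 12 mm of either solid sector's middle, cap still; square tip, tin and brush within 25 mm of their start (((horizontal distance between sample_round and compartment_a below 0.06 m and horizontal distance between round_tip and compartment_a below 0.032 m) or (horizontal distance between sample_round and compartment_b below 0.06 m and horizontal distance between round_tip and compartment_b below 0.032 m) or (horizontal distance between sample_round and compartment_c below 0.06 m and horizontal distance between round_tip and compartment_c below 0.032 m) or (horizontal distance between sample_round and compartment_d below 0.06 m and horizontal distance between round_tip and compartment_d below 0.032 m)) and z of round_tip in the frame of organizer below 0.03 m and linear speed of round_tip below 0.02 m/s and (horizontal distance between opening and solid_a below 0.012 m or horizontal distance between opening and solid_b below 0.012 m) and velocity of joint cap between -0.1 and 0.1 rad/s and distance of each of square_tip, polish_tin, shoe_brush from where it was at the start of the episode below 0.025 m); the robot touches nothing.
It fails at once if the square heel tip is moved more than 25 mm (distance of square_tip from where it was at the start of the episode above 0.025 m).
It fails at once if the polish tin is moved more than 25 mm (distance of polish_tin from where it was at the start of the episode above 0.025 m).
It fails at once if the shoe brush is moved more than 25 mm (distance of shoe_brush from where it was at the start of the episode above 0.025 m).
It also fails if it takes over 72 s, if anything falls off the work surface, if the arm or the gripper's body presses on something with over 40 N, if the wrist force passes 120 N, or if a joint passes its speed limit or range.

## Working session

There is one attempt and no reset: what is moved stays moved. The work goes in short steps, Python scripts to look and compute and a shell command to move; the robot and the scene stay as the last step left them, time stands still between calls to the robot, and variables do not carry over. Pictures are saved under pics/ and viewed, about 8 in all and at most 12, crops included, and the job is handed in when it is done.

```bash
mkdir -p pics
cat > h.py <<'E'
import numpy as np, cv2
from workcell import telemetry, viewer, env
def grab(n,fn=None):
    f=viewer.grab_frame(n)
    if fn: cv2.imwrite('pics/'+fn,f['color'][:,:,::-1])
    return f
def ray(f,uv):
    K=np.array(f['K']);p=np.array([(uv[0]-K[0,2])/K[0,0],(uv[1]-K[1,2])/K[1,1]])
    s=p.copy()
    for _ in range(30): s=p/(1+f['k1']*(s@s))
    R=cv2.Rodrigues(np.array(f['rvec'],float))[0];t=np.array(f['tvec'],float).ravel()
    return -R.T@t, R.T@np.array([s[0],s[1],1])
def onz(f,uv,z):
    c,d=ray(f,uv);return c+d*(z-c[2])/d[2]
def proj(f,P):
    R=cv2.Rodrigues(np.array(f['rvec'],float))[0];q=R@np.array(P,float)+np.array(f['tvec'],float).ravel()
    s=q[:2]/q[2];s=s*(1+f['k1']*(s@s));K=np.array(f['K']);return K[0,0]*s[0]+K[0,2],K[1,1]*s[1]+K[1,2]
E
python3 - <<'E'
from h import *
a=grab('scene','s1.png');b=grab('side','d1.png')
im=np.hstack([a['color'],b['color']])[:,:,::-1]
for f in (a,b): print(ray(f,(280,210)),f['k1'],np.array(f['K'])[0,0])
print(telemetry.state())
E
```

```text
(array([1253.21880637, -454.82005781,  689.75888473]), array([-0.60452322,  0.5017846 , -0.61930924])) -0.071526587947563 470.0992572925745
(array([ 515.15097847, -634.69163527,  607.76151367]), array([ 0.09737908,  0.77149986, -0.62889207])) -0.00569432934043386 429.27154297626316
{'time_s': 0.1, 'qpos': array([-7.41403409e+01,  1.83485330e+01,  8.96983218e+01,  1.82302437e-04,
        7.20457167e+01, -1.14694022e+00]), 'qvel': array([ 0.00726048, -0.06796079, -0.21111728, -0.09557079,  0.07079244,
       -0.02436894]), 'effort': array([ 1.29666962e-03, -4.13333344e+01, -2.32508612e+01,  7.29578873e-02,
        4.22268198e-02, -4.16393925e-05]), 'ee_pos': array([ 168.05362279, -549.45267038,  232.20619663]), 'ee_rot': array([-1.79907451e+02, -2.02626018e-03,  1.70065414e+01]), 'force': array([-0.23224287,  0.00752265, -0.6238006 ]), 'torque': array([-0.03945741, -0.06814635,  0.03200409]), 'gripper_width': 91.17806706366865}
```

View pics/s1.png

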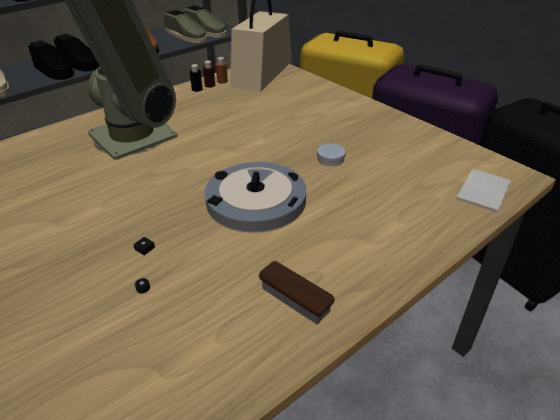

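View pics/d1.png

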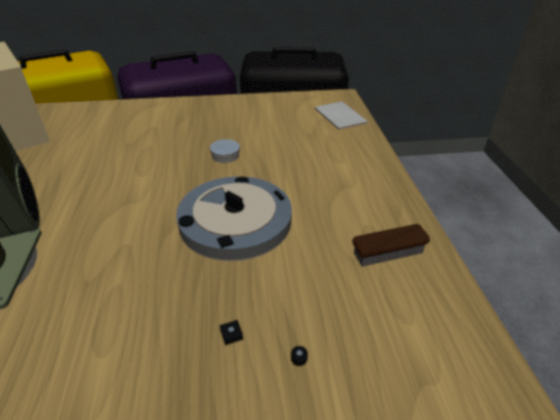

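The scene picture shows the organizer at (255,190), the round tip at (142,285), the square tip at (144,245), the tin at (331,155) and the brush at (296,290). In the side picture, the samples are at (186,221), (226,240), (242,180) and (280,195). The round tip is at (299,355) and the opening is near (213,196). Next I measure these.

```bash
cat > m.py <<'E'
from h import *
def blobs(f,roi,thr=45,mn=15):
    x0,y0,x1,y1=roi
    m=np.zeros(f['color'].shape[:2],np.uint8);m[y0:y1,x0:x1]=(f['color'].max(2)<thr)[y0:y1,x0:x1]*255
    cs,_=cv2.findContours(m,cv2.RETR_EXTERNAL,cv2.CHAIN_APPROX_NONE)
    return [c for c in cs if cv2.contourArea(c)>mn]
def cen(c):
    M=cv2.moments(c);return np.array([M['m10'],M['m01']])/M['m00']
def white(f,roi):
    x0,y0,x1,y1=roi;c=f['color'].astype(int);m=np.zeros(c.shape[:2],np.uint8)
    m[y0:y1,x0:x1]=((c.min(2)>110)&(c[:,:,0]>=c[:,:,2]))[y0:y1,x0:x1]*255
    cs,_=cv2.findContours(m,cv2.RETR_EXTERNAL,cv2.CHAIN_APPROX_NONE)
    return max(cs,key=cv2.contourArea)
def circ(P):
    A=np.c_[2*P,np.ones(len(P))];s=np.linalg.lstsq(A,(P**2).sum(1),rcond=None)[0]
    return s[:2],np.sqrt(s[2]+s[:2]@s[:2])
E
python3 - <<'E'
from m import *
for n,roi,troi in (('scene',(200,155,312,235),(120,225,170,300)),('side',(170,165,300,265),(200,310,330,375))):
    f=grab(n)
    h=cv2.convexHull(white(f,roi))[:,0,:]
    P=np.array([onz(f,p,39)[:2] for p in h.astype(float)])
    c,r=circ(P);res=np.linalg.norm(P-c,axis=1)-r
    print(n,'cap',c,r,'res',np.abs(res).max())
    for b in blobs(f,roi):
        p=onz(f,cen(b),39)[:2];d=p-c
        Q=np.array([onz(f,q,40)[:2] for q in b[:,0,:].astype(float)])
        (_,wh,_)=cv2.minAreaRect(Q.astype(np.float32))
        print(' blob',cen(b).round(1),p.round(1),'r',np.hypot(*d).round(1),'ang',np.degrees(np.arctan2(d[1],d[0])).round(1),'size',np.round(wh,1),'fill',round(cv2.contourArea(Q.astype(np.float32))/(wh[0]*wh[1]),2))
    for b in blobs(f,troi,60,15): print(' tip',cen(b).round(1),onz(f,cen(b),9)[:2].round(1),cv2.contourArea(b))
    x0,y0,x1,y1=roi
    cv2.imwrite(f'pics/{n}_c.png',cv2.resize(f['color'][y0:y1,x0:x1,::-1],None,fx=3,fy=3,interpolation=cv2.INTER_CUBIC))
a=cv2.imread('pics/scene_c.png');b=cv2.imread('pics/side_c.png')
w=max(a.shape[1],b.shape[1]);o=np.zeros((a.shape[0]+b.shape[0],w,3),np.uint8);o[:a.shape[0],:a.shape[1]]=a;o[a.shape[0]:,:b.shape[1]]=b
cv2.imwrite('pics/crop.png',o)
E
```

```text
scene cap [510.90001785  84.56624028] 87.10208218065478 res 0.9769604226042503
 blob [302.8 204.9] [637.2 123.7] r 132.2 ang 17.2 size [ 7.5 49.1] fill 0.35
 blob [292.3 201.5] [612.2 114. ] r 105.5 ang 16.2 size [10.3 33.7] fill 0.76
 blob [214.2 200.1] [491.4 -19.3] r 105.7 ang -100.6 size [27.  28.4] fill 0.82
 blob [293.2 175.9] [535.1 184.5] r 102.8 ang 76.4 size [17.3 32.6] fill 0.72
 blob [255.2 183.6] [500.2  93.1] r 13.7 ang 141.6 size [38.3 81.2] fill 0.57
 blob [220.5 174.9] [414.3  50.7] r 102.4 ang -160.7 size [27.4 26.6] fill 0.85
 tip [142.1 285.4] [ 596.  -261.6] 147.0
 tip [143.7 245.5] [ 493.  -205.4] 211.0
side cap [507.94727641  86.36512013] 87.67017058079787 res 0.598495963705318
 blob [224.8 241. ] [485.9 -19. ] r 107.6 ang -101.8 size [24.  26.3] fill 0.84
 blob [185.9 220.8] [408.6  50.9] r 105.5 ang -160.3 size [28.4 31.2] fill 0.74
 blob [233.2 202.5] [506.3 100.4] r 14.1 ang 96.5 size [34.4 69.2] fill 0.73
 blob [278.9 195.1] [607.3 115.2] r 103.4 ang 16.2 size [ 7.6 31.8] fill 0.83
 blob [242.  179.4] [529.9 184.9] r 100.9 ang 77.4 size [12.1 25.8] fill 0.82
 tip [298.7 355.7] [ 592.7 -262.4] 230.0
 tip [231. 332.] [ 489.5 -206. ] 340.0
```

View pics/crop.png

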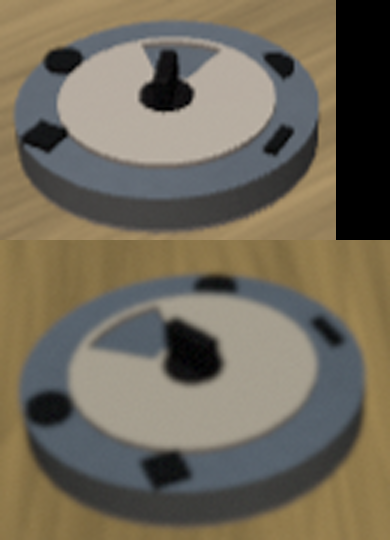

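The round sample is at about 199° as seen from the cap axis (side crop, left; scene crop, top left). The square is at about 259°, the slim bar at 16° and the D at 77°, so the solid sectors are at about 137° and 317°. I'll start towards the organizer and measure the opening's angle meanwhile.

```bash
python3 - <<'E'
from m import *
for n,roi in (('scene',(200,155,312,235)),('side',(170,165,300,265))):
    f=grab(n);w=white(f,roi)
    h=cv2.convexHull(w)[:,0,:]
    c,_=circ(np.array([onz(f,p,39)[:2] for p in h.astype(float)]))
    col=f['color'].astype(int);L=[]
    for v in range(roi[1],roi[3]):
        for u in range(roi[0],roi[2]):
            if col[v,u,2]>col[v,u,0] and col[v,u].max()>65:
                d=onz(f,(u,v),37)[:2]-c;r=np.hypot(*d)
                if 50<r<76: L.append(np.degrees(np.arctan2(d[1],d[0]))%360)
    L=np.array(L);print(n,len(L),np.percentile(L,[1,10,50,90,99]).round(1),L.mean())
E
python3 -m jog '[[[4.2,-4.2,0],0,1],[[4.2,-4.2,0],0,1],[[4.2,-4.2,0],0,1],[[4.2,-4.2,0],0,1],[[4.2,-4.2,0],0,1],[[4.2,-4.2,0],0,1],[[4.2,-4.2,0],0,1],[[4.2,-4.2,0],0,1],[[4.2,-4.2,0],0,1],[[4.2,-4.2,0],0,1]]'
```

```text
scene 90 [110.7 112.9 126.8 153.  155.9] 130.28620552235395
side 163 [110.1 114.6 133.6 150.7 154.2] 132.972574183095
time_s: 1.55
ee_pos: [455.8, -14.3, 233.4]
ee_rot: [179.7, -0.4, 16.5]
force: [0.7, -1.0, 0.0]
gripper_width: 91.7
```

```bash
python3 -m jog '[[[4,-3,0],0,1],[[0,0,0],-10.7,1],[[0,0,0],-10.7,1],[[0,0,0],-10.7,1],[[0,0,0],-10.7,1],[[0,0,0],-10.7,1],[[0,0,0],-10.7,1],[[0,0,0],-10.7,1],[[0,0,0],-10.7,1],[[0,0,0],-10.7,1]]'
python3 - <<'E'
from h import *
f=grab('wrist','w1.png');s=telemetry.state();print(s['ee_pos'],s['ee_rot'],s['qpos'])
print(proj(f,(509.4,85.5,39)))
E
```

```text
time_s: 2.8
ee_pos: [487.7, 32.5, 232.9]
ee_rot: [179.7, 0.3, 113.5]
force: [-0.2, -0.6, -0.6]
gripper_width: 91.4
[487.68930333  32.48494161 232.94125447] [179.67486872   0.33127793 113.73978937] [  2.58681185  10.32151682 100.673189    -0.20583832  68.58264914
 -21.07946051]
(np.float64(317.7440696625238), np.float64(145.14594411708543))
```

View pics/w1.png

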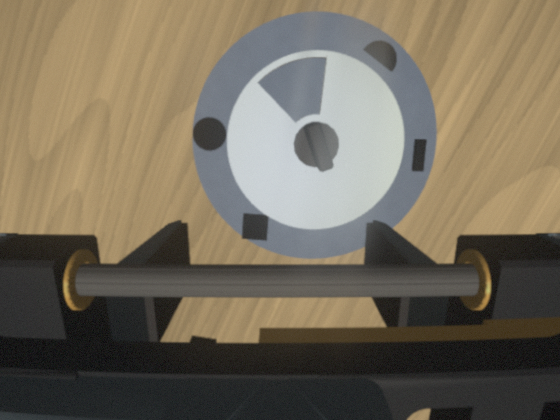

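The wrist picture shows the cap centred at (316,143), the round sample at (208,134), the square at (255,227), the slim bar at (419,155), the D at (380,55) and the opening at (298,87). I'll measure them in this view.

```bash
cat > w.py <<'E'
from m import *
def wrist(fn=None,view=True):
    f=grab('wrist',fn);c=f['color'].astype(int)
    m=((c.min(2)>130)&(c[:,:,1]>=c[:,:,0]-6)&(c[:,:,2]>=c[:,:,0]-25)).astype(np.uint8)*255
    cs,_=cv2.findContours(m,cv2.RETR_EXTERNAL,cv2.CHAIN_APPROX_NONE)
    k=max(cs,key=cv2.contourArea);h=cv2.convexHull(k)[:,0,:].astype(float)
    P=np.array([onz(f,p,39)[:2] for p in h]);o,r=circ(P)
    print('cap',o.round(1),r.round(1),np.abs(np.linalg.norm(P-o,axis=1)-r).max().round(1))
    # opening: sample cap plane in polar coords
    A=np.arange(0,360,.5)
    G=[]
    for a in A:
        v=[]
        for rr in (50,60,70):
            u=proj(f,(o[0]+rr*np.cos(np.radians(a)),o[1]+rr*np.sin(np.radians(a)),39))
            x,y=int(round(u[0])),int(round(u[1]))
            v.append(m[y,x]==0 if 0<=x<560 and 0<=y<420 else False)
        G.append(np.mean(v))
    L=A[np.array(G)>.9]
    if len(L):
        z=np.exp(1j*np.radians(L)).mean();print('opening centre',np.degrees(np.angle(z)).round(1),'width',len(L)*.5)
    return f,o
E
python3 - <<'E'
from w import *
f,o=wrist()
for b in blobs(f,(180,0,450,245),75,80):
    p=onz(f,cen(b),40)[:2]-o;print(cen(b).round(),np.hypot(*p).round(1),np.degrees(np.arctan2(p[1],p[0])).round(1)%360,cv2.contourArea(b))
s=telemetry.state();y=np.radians(s['ee_rot'][2]);d=o-s['ee_pos'][:2]
print(s['ee_pos'],s['ee_rot'],d)
yy=np.radians(132.5)
for t in (y,yy): print('tool shift x,y mm',d@[np.cos(t),np.sin(t)],d@[np.sin(t),-np.cos(t)])
E
```

```text
cap [507.5  85.2] 88.1 2.7
opening centre 132.8 width 47.0
[383. 235.] 118.8 331.8 599.5
[183. 234.] 163.7 237.8 132.5
[254. 226.] 103.3 257.3 513.5
[419. 155.] 102.9 18.4 303.5
[209. 133.] 104.3 197.4 754.5
[487.74296272  32.5169701  232.93073426] [179.66645905   0.32286179 113.14498844] [19.70918713 52.650806  ]
tool shift x,y mm 40.66623055117613 38.81774236660696
tool shift x,y mm 25.502912205388622 50.10150595267495
```

```bash
python3 -m jog '[[[0,0,0],-10,1],[[0,0,0],-10,1],[[2.5,5,0],0,1],[[0,0,5],0,1],[[0,0,5],0,1],[[0,0,0],0,1]]'
python3 - <<'E'
from h import *
s=telemetry.state();y=np.radians(s['ee_rot'][2]);d=np.array([508.5,85.3])-s['ee_pos'][:2]
print(s['ee_rot'],'tool shift',d@[np.cos(y),np.sin(y)],d@[np.sin(y),-np.cos(y)])
E
```

```text
time_s: 3.65
ee_pos: [510.2, 86.4, 132.3]
ee_rot: [179.5, 0.6, 132.5]
force: [0.2, -0.2, 0.6]
gripper_width: 91.1
[179.54442927   0.59365394 132.54276465] tool shift 0.3513701408552049 -2.0413412111520017
```

```bash
python3 -m jog '[[[0,-0.2,3],0,1],[[0,0,3],0,1],[[0,0,0.6],0,1],[[0,0,0],0,1],[[0,0,0],0,0.14],[[0,0,0],0,0.14],[[0,0,0],0,0.1],[[0,0,0],0,0.1],[[0,0,0],0,0.1]]' 8
python3 - <<'E'
from h import *
s=telemetry.state();print(s['force'],s['torque'],s['ee_rot'],s['gripper_width'])
E
```

```text
time_s: 4.78
ee_pos: [518.2, 85.7, 76.7]
ee_rot: [178.5, 1.3, 132.0]
force: [-1.0, -0.6, 0.8]
gripper_width: 44.0
[-1.01071917 -0.61424444  0.82482987] [ 0.03619622 -0.11702684  0.03670515] [178.54843951   1.25474363 132.03014713] 43.96426627402858
```

```bash
python3 -m jog '[[[0,0,0],0,1]]'
python3 - <<'E'
from h import *
s=telemetry.state();y=np.radians(s['ee_rot'][2]);d=np.array([508.5,85.3])-s['ee_pos'][:2]
print(s['qpos'],s['qvel'],s['ee_rot'],'tool shift',d@[np.cos(y),np.sin(y)],d@[np.sin(y),-np.cos(y)])
f=grab('side');cv2.imwrite('pics/d2.png',cv2.resize(f['color'][130:270,140:330,::-1],None,fx=3,fy=3))
E
```

```text
time_s: 4.9
ee_pos: [518.2, 85.7, 76.6]
ee_rot: [178.6, 1.3, 132.0]
force: [0.6, 0.3, 0.1]
gripper_width: 51.1
[  8.27554535  21.85470294 109.88888047  -0.32590368  46.36009949
 -33.55034476] [-0.02474595 -0.08209871  0.04088201 -0.09332881  0.07967669  0.07958699] [178.55418731   1.25033527 132.03112383] tool shift 6.218251307879749 -7.459724488399797
```

View pics/d2.png

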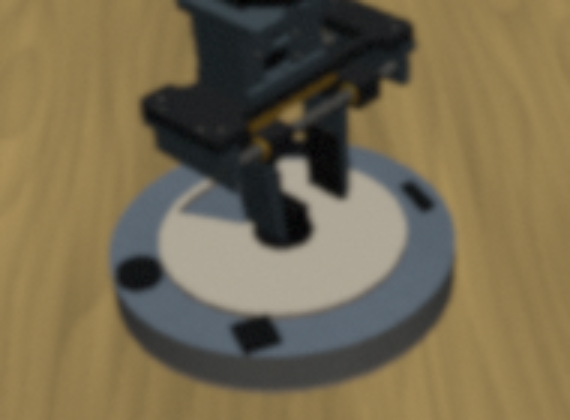

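The fingers straddle the knob (crop (280,225)) but sit off-centre, because the last rows weren't fully reached. I'll correct that, then close.

```bash
python3 -m jog '[[[0.6,-0.7,0],0,0.6],[[0,0,1],0,0.6],[[0,0,0],0,0.6]]' 8
python3 - <<'E'
from h import *
s=telemetry.state();y=np.radians(s['ee_rot'][2]);d=np.array([508.5,85.3])-s['ee_pos'][:2]
print(s['ee_rot'],'tool shift',d@[np.cos(y),np.sin(y)],d@[np.sin(y),-np.cos(y)])
E
```

```text
time_s: 5.32
ee_pos: [508.0, 85.3, 65.3]
ee_rot: [178.6, 1.2, 132.0]
force: [0.3, 0.5, 0.4]
gripper_width: 54.6
[178.61324386   1.21143594 132.03091509] tool shift -0.3403858846803302 0.3055775031342124
```

```bash
python3 -m jog '[[[0,0,0],0,0.05],[[0,0,0],0,0.05],[[0,0,0],0,0.05],[[0,0,0],0,0.05],[[0,0,0],0,0.05],[[0,0,0],0,0.05],[[0,0,0],0,0.05],[[0,0,0],0,0.05]]' 8
```

```text
time_s: 6.32
ee_pos: [508.0, 85.0, 65.2]
ee_rot: [178.7, 1.2, 132.0]
force: [-0.5, -0.6, -0.9]
gripper_width: 14.6
```

```bash
python3 -m jog '[[[0,0,0],-8,0.05],[[0,0,0],-8,0.05],[[0,0,0],-8,0.05],[[0,0,0],-8,0.05],[[0,0,0],0,0.05]]' 8
```

```text
time_s: 6.95
ee_pos: [508.4, 85.7, 65.2]
ee_rot: [179.5, 1.8, 164.9]
force: [-0.5, -1.3, 0.4]
gripper_width: 13.9
```

```bash
python3 -m jog '[[[0,0,0],-8,0.05],[[0,0,0],-8,0.05],[[0,0,0],-8,0.05],[[0,0,0],-8.5,0.05],[[0,0,0],0,0.05],[[0,0,0],0,0.05]]' 8
```

```text
time_s: 7.7
ee_pos: [508.4, 86.5, 65.2]
ee_rot: [-179.6, 1.8, -162.6]
force: [-0.1, -1.5, 0.4]
gripper_width: 14.0
```

```bash
python3 -m jog '[[[0,0,0],0,1],[[0,0,0],0,1],[[0,0,0],0,1],[[0,0,0],0,1],[[0,0,-5],0,1],[[0,0,-5],0,1],[[0,0,-5],0,1],[[-3,0,-2],0,1],[[0,0,0],0,1]]'
python3 - <<'E'
from w import *
f,o=wrist('w2.png')
s=telemetry.state();print(s['ee_pos'],s['ee_rot'],s['qpos'])
E
```

```text
time_s: 8.82
ee_pos: [531.8, 95.0, 241.1]
ee_rot: [-179.7, 1.8, -162.9]
force: [-0.8, 0.1, 0.0]
gripper_width: 91.3
cap [505.9  88.8] 89.6 8.2
[530.06129927  94.638348   239.94819746] [-179.67748094    1.64172226 -162.92087515] [ 8.95052713e+00  1.39291127e+01  9.48682418e+01 -9.30555624e-02
  6.95318490e+01 -9.80927077e+01]
```

View pics/w2.png

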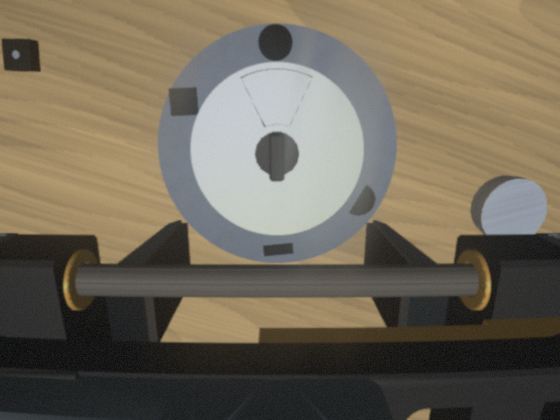

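The opening (276,95) is centred on the compartment beside the round sample (275,42). The tin and the square tip haven't been touched. Next is the round tip at about (594,-262).

```bash
python3 -m jog '[[[0.7,-5.9,0],0,1],[[0.7,-5.9,0],0,1],[[0.7,-5.9,0],0,1],[[0.7,-5.9,0],0,1],[[0.7,-5.9,0],0,1],[[0.7,-5.9,0],0,1],[[0,0,0],0,1]]'
python3 - <<'E'
from h import *
f=grab('wrist','w3.png');s=telemetry.state();print(s['ee_pos'],s['ee_rot'],s['qpos'][5])
print(proj(f,(594,-262,9)),proj(f,(491,-206,9)))
E
```

```text
time_s: 9.75
ee_pos: [584.5, -263.3, 226.3]
ee_rot: [179.4, 0.3, -162.8]
force: [-0.1, 0.7, -0.6]
gripper_width: 91.1
[ 584.16209683 -261.07524124  226.26420925] [ 179.34262078    0.29866136 -162.66330106] -132.97690996860692
(np.float64(273.69200475961156), np.float64(190.24856114479383)) (np.float64(355.4365683047665), np.float64(112.07874166979948))
```

View pics/w3.png

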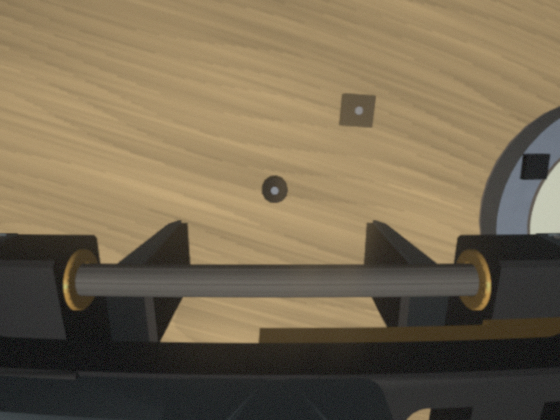

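The round tip's stud is at (274,190), matching the projection (273.7,190.2) of the earlier measurement. The square tip at (358,110) is clear of the jaws.

```bash
cat > go.py <<'E'
import sys;from h import *
def go(P):
    s=telemetry.state();y=np.radians(s['ee_rot'][2]);d=np.array(P,float)-s['ee_pos']
    print('pos',s['ee_pos'].round(1),'rot',s['ee_rot'].round(1),'F',s['force'].round(1),'w',s['gripper_width'].round(1),'shift mm',(d@[np.cos(y),np.sin(y),0]).round(1),(d@[np.sin(y),-np.cos(y),0]).round(1),(-d[2]).round(1))
if __name__=='__main__': go([float(a) for a in sys.argv[1:4]])
E
python3 - <<'E'
from go import *
f=grab('wrist');print(onz(f,(274.5,190),17))
P=(np.array(onz(f,(274.5,189),14))[:2]).tolist()+[25];print(P);go(P)
E
```

```text
[ 591.28935583 -259.2407394    17.        ]
[590.8626975753004, -259.3573999830034, 25]Traceback (most recent call last):
  File "<stdin>", line 3, in <module>
  File "go.py", line 4, in go
    print('pos',s['ee_pos'].round(1),'rot',s['ee_rot'].round(1),'F',s['force'].round(1),'w',s['gripper_width'].round(1),'shift mm',(d@[np.cos(y),np.sin(y),0]).round(1),(d@[np.sin(y),-np.cos(y),0]).round(1),(-d[2]).round(1))
                                                                                            ^^^^^^^^^^^^^^^^^^^^^^^^
AttributeError: 'float' object has no attribute 'round'
```

```bash
sed -i "s/s\['gripper_width'\].round(1)/round(float(s['gripper_width']),1)/" go.py; python3 -m jog '[[[-0.8,-0.1,5],0,1],[[0,0,5],0,1],[[0,0,4],0,1],[[0,0,0],0,1]]'; python3 go.py 592 -260 25
```

```text
time_s: 10.35
ee_pos: [590.7, -248.1, 84.0]
ee_rot: [179.2, 0.3, -162.2]
force: [-0.7, 0.3, -0.1]
gripper_width: 90.9
pos [ 590.7 -248.1   84. ] rot [ 179.2    0.3 -162.2] F [-0.7  0.3 -0.1] w 90.9 shift mm 2.4 -11.7 59.0
```

```bash
python3 -m jog '[[[0.2,-1.2,0],0,1],[[0,0,2],0,1],[[0,0,2],0,1],[[0,0,0],0,1]]'; python3 go.py 592 -260 25
```

```text
time_s: 10.85
ee_pos: [597.6, -261.7, 52.3]
ee_rot: [179.8, 0.9, -162.0]
force: [-0.0, -0.3, -0.2]
gripper_width: 91.2
pos [ 597.6 -261.7   52.3] rot [ 179.8    0.9 -162. ] F [-0.  -0.3 -0.2] w 91.2 shift mm 4.8 3.3 27.3
```

```bash
python3 -m jog '[[[0.5,0.3,1.3],0,1],[[0,0,1],0,1],[[0,0,0],0,1]]'; python3 go.py 592 -260 25
```

```text
time_s: 11.22
ee_pos: [593.7, -261.4, 31.6]
ee_rot: [-180.0, 1.2, -162.0]
force: [0.1, -0.2, 0.4]
gripper_width: 91.0
pos [ 593.7 -261.4   31.6] rot [-180.     1.2 -162. ] F [ 0.1 -0.2  0.4] w 91.0 shift mm 1.2 1.9 6.6
```

```bash
python3 -m jog '[[[0.1,0.1,0.6],0,0.5],[[0,0,0],0,0.5],[[0,0,0],0,0.2],[[0,0,0],0,0.2],[[0,0,0],0,0.2],[[0,0,0],0,0.2],[[0,0,0],0,0.2],[[0,0,0],0,0.2],[[0,0,0],0,0.2],[[0,0,0],0,0.2]]' 8; python3 go.py 592 -260 25
```

```text
time_s: 12.48
ee_pos: [593.2, -260.9, 26.0]
ee_rot: [-179.9, 1.2, -162.0]
force: [0.3, 1.0, -0.4]
gripper_width: 26.6
pos [ 593.2 -260.9   26. ] rot [-179.9    1.2 -162. ] F [ 0.3  1.  -0.4] w 26.6 shift mm 0.9 1.2 1.0
```

```bash
python3 -m jog '[[[0,0,-1],0,0.2],[[0,0,-3],0,0.2],[[0,0,-4],0,0.2],[[0,0,-4],0,0.2],[[0,0,0],0,0.2]]' 8; python3 go.py 455 69 150
python3 - <<'E'
from h import *
f=grab('wrist');g=grab('side')
cv2.imwrite('pics/w4.png',np.hstack([cv2.resize(f['color'],(400,300)),cv2.resize(g['color'],(400,300))])[:,:,::-1])
E
```

```text
time_s: 13.1
ee_pos: [591.0, -261.7, 151.9]
ee_rot: [-179.9, 1.3, -162.0]
force: [0.4, -0.4, -0.2]
gripper_width: 26.4
pos [ 591.  -261.7  151.9] rot [-179.9    1.3 -162. ] F [ 0.4 -0.4 -0.2] w 26.4 shift mm 27.2 356.6 1.9
```

View pics/w4.png

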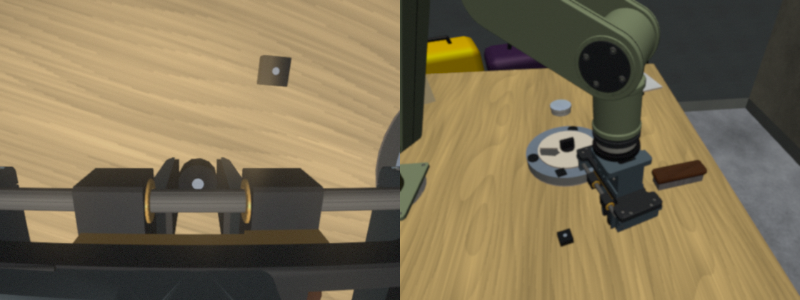

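The round tip is held between the pads with its stud at (198,184), and the square tip hasn't moved. I'll carry it to the opening.

```bash
python3 -m jog '[[[0.5,5.8,0],0,0.2],[[0.5,5.8,0],0,0.2],[[0.5,5.8,0],0,0.2],[[0.5,5.8,0],0,0.2],[[0.5,5.8,0],0,0.2],[[0.2,5.8,0],0,0.2],[[0,0,0],0,0.2]]' 8; python3 go.py 455 69 61
```

```text
time_s: 14.08
ee_pos: [445.8, 71.0, 139.3]
ee_rot: [179.4, -0.0, -162.2]
force: [0.7, -0.5, -0.9]
gripper_width: 26.3
pos [445.8  71.  139.3] rot [ 179.4   -0.  -162.2] F [ 0.7 -0.5 -0.9] w 26.3 shift mm -8.2 -4.7 78.3
```

```bash
python3 -m jog '[[[-0.8,-0.5,0],0,0.2],[[0,0,3],0,0.2],[[0,0,2],0,0.2],[[0,0,0],0,0.2]]' 8; python3 go.py 455 69 61
```

```text
time_s: 14.58
ee_pos: [458.5, 64.7, 86.3]
ee_rot: [179.5, -0.1, -162.4]
force: [-0.4, 0.6, 0.2]
gripper_width: 27.0
pos [458.5  64.7  86.3] rot [ 1.795e+02 -1.000e-01 -1.624e+02] F [-0.4  0.6  0.2] w 27.0 shift mm 2.1 5.2 25.3
```

```bash
python3 -m jog '[[[0.2,0.5,1],0,0.2],[[0,0,0.6],0,0.2],[[0,0,0],0,0.2]]' 8; python3 go.py 455 69 61
python3 - <<'E'
from h import *
f=grab('scene');g=grab('side')
cv2.imwrite('pics/w5.png',np.vstack([cv2.resize(f['color'][130:240,180:330],(400,293)),cv2.resize(g['color'][150:260,150:300],(400,293))])[:,:,::-1])
E
```

```text
time_s: 14.95
ee_pos: [456.7, 67.7, 70.2]
ee_rot: [179.5, 0.1, -162.6]
force: [0.9, 0.4, 0.7]
gripper_width: 26.7
pos [456.7  67.7  70.2] rot [ 1.795e+02  1.000e-01 -1.626e+02] F [0.9 0.4 0.7] w 26.7 shift mm 1.3 1.8 9.2
```

View pics/w5.png

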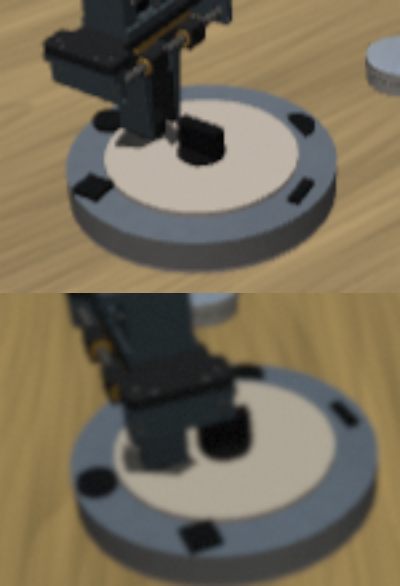

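The fingers and tip are over the opening, near (150,140) in the top crop and (155,460) in the bottom one. I'll lower the last 9 mm and release.

```bash
python3 -m jog '[[[0.1,0.2,0.4],0,0.2],[[0,0,0.4],0,0.2],[[0,0,0],0,0.2]]' 8; python3 go.py 455 69 61
```

```text
time_s: 15.42
ee_pos: [455.6, 69.9, 62.7]
ee_rot: [179.5, 0.2, -162.6]
force: [0.7, 0.3, -0.4]
gripper_width: 26.5
pos [455.6  69.9  62.7] rot [ 179.5    0.2 -162.6] F [ 0.7  0.3 -0.4] w 26.5 shift mm 0.8 -0.7 1.7
```

```bash
python3 -m jog '[[[0,0,0],0,0.6],[[0,0,0],0,0.6],[[0,0,0],0,0.6],[[0,0,0],0,0.6],[[0,0,-3],0,0.6],[[0,0,-5],0,1],[[0,0,-5],0,1],[[-3,0,-3],0,1],[[-3,0,0],0,1],[[0,0,0],0,1]]' 8
python3 - <<'E'
from w import *
f=grab('wrist','w6.png')
s=telemetry.state();print(s['ee_pos'],s['ee_rot'])
E
```

```text
time_s: 16.68
ee_pos: [513.5, 86.6, 228.4]
ee_rot: [179.5, 0.2, -162.6]
force: [-0.5, -0.8, -0.2]
gripper_width: 91.4
[512.40931512  86.26840241 228.36143344] [ 1.79507189e+02  1.27299891e-01 -1.62582118e+02]
```

View pics/w6.png

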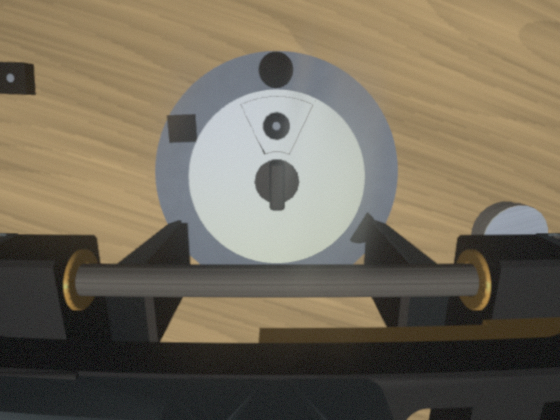

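The tip lies flat in the compartment at (276,126), inside the opening. Next I re-grip the knob to shut the cap.

```bash
python3 -m jog '[[[0,0,4],0,1],[[0,0,4],0,1],[[0,0,3],0,1],[[0,0,0],0,1]]' 8; python3 go.py 508.4 86 65
```

```text
time_s: 17.23
ee_pos: [506.9, 85.8, 115.0]
ee_rot: [179.5, -0.2, -162.6]
force: [0.7, 0.1, -0.7]
gripper_width: 91.1
pos [506.9  85.8 115. ] rot [ 179.5   -0.2 -162.6] F [ 0.7  0.1 -0.7] w 91.1 shift mm -1.5 -0.3 50.0
```

```bash
python3 -m jog '[[[0,0,2.5],0,0.7],[[0,0,2],0,0.6],[[0,0,0],0,0.6]]' 8; python3 go.py 508.4 86 65
```

```text
time_s: 17.6
ee_pos: [507.0, 85.8, 72.7]
ee_rot: [179.5, 0.0, -162.6]
force: [-0.2, 0.2, -0.9]
gripper_width: 64.3
pos [507.   85.8  72.7] rot [ 179.5    0.  -162.6] F [-0.2  0.2 -0.9] w 64.3 shift mm -1.4 -0.3 7.7
```

```bash
python3 -m jog '[[[-0.1,0,0.7],0,0.4],[[0,0,0],0,0.05],[[0,0,0],0,0.05],[[0,0,0],0,0.05],[[0,0,0],0,0.05],[[0,0,0],0,0.05],[[0,0,0],0,0.05],[[0,0,0],0,0.05],[[0,0,0],0,0.05]]' 8; python3 go.py 508.4 86 65
```

```text
time_s: 18.73
ee_pos: [509.8, 86.8, 69.2]
ee_rot: [179.5, 0.4, -162.6]
force: [-0.5, 0.6, -1.1]
gripper_width: 13.8
pos [509.8  86.8  69.2] rot [ 179.5    0.4 -162.6] F [-0.5  0.6 -1.1] w 13.8 shift mm 1.6 -0.3 4.2
```

```bash
python3 -m jog '[[[0.1,0,0],8,0.05],[[0,0,0],8,0.05],[[0,0,0],8,0.05],[[0,0,0],8,0.05],[[0,0,0],0,0.05]]' 8; python3 go.py 508.4 86 65
```

```text
time_s: 19.35
ee_pos: [509.9, 85.3, 69.2]
ee_rot: [179.5, 0.2, 164.5]
force: [-0.4, 1.3, -0.3]
gripper_width: 13.9
pos [509.9  85.3  69.2] rot [179.5   0.2 164.5] F [-0.4  1.3 -0.3] w 13.9 shift mm 1.6 0.3 4.2
```

```bash
python3 -m jog '[[[0.1,0,0],8,0.05],[[0,0,0],8,0.05],[[0,0,0],8,0.05],[[0,0,0],3,0.05],[[0,0,0],0,0.05],[[0,0,0],0,0.05]]' 8; python3 go.py 508.4 86 65
```

```text
time_s: 20.1
ee_pos: [509.2, 84.2, 69.2]
ee_rot: [179.5, 0.1, 137.7]
force: [0.2, 1.4, 0.5]
gripper_width: 14.2
pos [509.2  84.2  69.2] rot [1.795e+02 1.000e-01 1.377e+02] F [0.2 1.4 0.5] w 14.2 shift mm 1.8 0.8 4.2
```

Yaw is 137.7° against a target of 137.5°. I'll release, lift and check.

```bash
python3 -m jog '[[[0,0,0],0,1],[[0,0,0],0,1],[[0,0,0],0,1],[[0,0,0],0,1],[[0,0,-5],0,1],[[0,0,-5],0,1],[[0,0,-5],0,1],[[-4,0,-2],0,1],[[0,0,0],0,1],[[0,0,0],0,1]]'
python3 - <<'E'
from w import *
f,o=wrist('w7.png')
for b in blobs(f,(150,0,450,245),75,80):
    p=onz(f,cen(b),40)[:2]-o;print(cen(b).round(),np.hypot(*p).round(1),np.degrees(np.arctan2(p[1],p[0])).round(1)%360)
for n,roi in (('scene',(120,225,170,300)),('side',(200,310,330,375))):
    g=grab(n)
    for b in blobs(g,roi,60,15): print(n,cen(b).round(1))
E
```

```text
time_s: 21.35
ee_pos: [537.4, 56.2, 243.7]
ee_rot: [179.6, 0.1, 137.8]
force: [-0.4, -0.2, -0.5]
gripper_width: 91.2
cap [511.6  89.7] 91.4 5.9
opening centre 143.2 width 45.0
[383. 235.] 145.3 5.8
[171. 235.] 153.6 266.6
[191. 194.] 108.5 255.8
scene [143.7 245.5]
side [231. 332.]
```

View pics/w7.png

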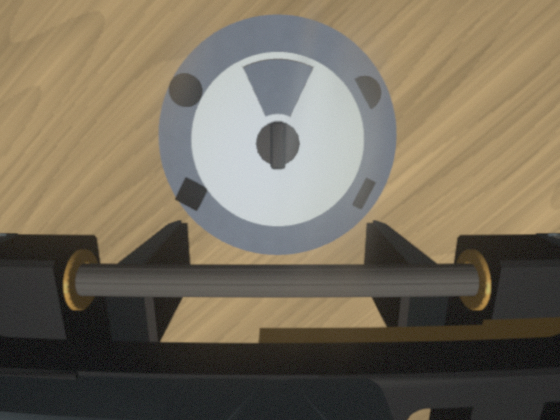

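The opening (278,88) shows solid grey and sits midway between the round (185,90) and D (369,91) samples, so the organizer is shut. The automatic fit's 143° is unreliable: its circle was 91 mm with 6 mm residuals, against the true 87 mm. Even if it were right, a 6° error is within tolerance. The square tip's pixels are unchanged.

```bash
python3 -c "from workcell import job_done; print(job_done())"
```

```text
the job is handed in; nothing more can be done
None
```

I put the round tip away in the compartment beside the round sample, shut the cap over the solid sector at about 137°, and handed the job in at about 21 s. No verdict was reported.

- **Cap over the compartment:** I turned it by the knob from about 133° to 197°. The picture then showed the opening in line with the round sample.
- **Round tip:** After I let go, the picture showed it lying flat near the middle of that compartment. I couldn't see it again once the cap was shut.
- **Cap shut:** The tool was at 137.7° when it let go of the knob, against a target of 137.5°. The last picture shows solid grey under the opening, midway between the round and D samples.
- **One check disagreed:** The automatic fit put the opening at 143.2°. I discounted it because its cap circle was wrong: 91 mm radius with 6 mm residuals, where the cap is 87 mm. That angle would also have been within tolerance (about 12°).
- **Other objects:** The square tip's pixel position was unchanged in both fixed cameras. I didn't measure the tin and brush again at the end, but the arm stayed well clear of both. The gripper was open and clear of everything when I handed in.

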